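Show the clogged fume filter to the inspection camera

TASK

Lift the blue flap of the fume absorber right up so that it stands open, draw the used filter (orange frame, dark media) straight up out of its bay, and finish holding it still and upright in front of the inspection camera, centred on the lens about 12 cm away with a broad face squarely towards it. Do not let go of it at the end: the program finishes with the filter in the grip. Leave the clean blue filter in its bay, the flap open, the camera unbumped and everything else on the bench where it is.

Things in the scene. Friction and masses are not known exactly. Their poses are not given: they have to be found in the camera images.
- absorber: Fume absorber: fixed open-topped grey box 160 (x) x 190 (y) x 130 (z) mm, 6 mm walls, louvres on -x. Origin: centre of underside; z up. Two bays at its y = +38 and -38 mm (x = 0), each holding one filter upright, broad faces to +y and -y, between guide ribs at the bay's ends (18 mm slots, ribs up to 68 mm above the underside). Which filter is in which bay varies. Hose stub on +y is only for show
- flap (a joint): Hinge of the blue top flap of the absorber, a plate 164 x 190 x 6 mm that covers both filters: 0 = closed flat on the box, positive = free (-x) edge lifted, 1.57 = standing upright, stop at 1.9. Stiff hinge: stays at any angle; about 3 N at the grip moves it. May start slightly ajar (up to 0.12)
- flap_grip (a point): Centre of the yellow barrel grip on the flap near its free edge: 18 mm in diameter, 36 mm long, parallel to the hinge, its centre 26 mm above the flap's top, on a black post 10 x 18 mm. Pinched on its two ends from above, it turns in the fingers as the flap rises. When closed it is 130 mm towards -x and 32 mm up from flap_hinge. Its frame turns with the flap
- flap_hinge (a point): Middle of the flap's hinge line, on the far (+x) rim of the absorber, 130 mm above the bench; the hinge line runs along the absorber's y. In the flap the free edge lies 164 mm from it
- used_filter: Used filter, the one to draw out: orange frame, dark brown media; flat plate 110 (its x) x 12 (y) x 90 (z) mm with an orange pull tab 36 x 12 mm standing 24 mm above the middle of its top edge, 85 to 170 g. Origin: centre of underside; z up; y is normal to the broad faces. In its bay the underside is 6 mm above the absorber's, the tab's top 10 mm below the rim; 42 mm or more is free beside the tab
- used_filter_center (a point): Centre of the used filter's plate, 45 mm above its underside
- used_filter_tab (a point): Middle of the used filter's pull tab, where to grip it: 108 mm above its underside (63 mm above the plate's centre)
- clean_filter: Clean filter cassette, same shape and size, but blue frame and white media, in the other bay; stays there. Origin: centre of its underside
- camera_stand: Inspection camera on a fixed stand: dark base 110 x 90 mm, post 201 mm tall, black camera body with a grey lens barrel 38 mm in diameter. The lens looks horizontally along the stand's -x. Origin on the bench, 18 mm behind the lens face
- lens (a point): Centre of the lens's front face, 160 mm above the bench; axes as the stand's: the lens looks along -x, z up. The filter belongs about 120 mm out along -x
- multimeter: Yellow multimeter lying flat, 150 x 75 x 42 mm; leave alone. Origin: centre of its underside
- circuit_board: Green circuit board with parts, 130 x 180 mm, up to 31 mm high; leave alone. Origin: centre of its underside
- bottle: White drinking bottle, 70 mm diameter, 210 mm tall; leave alone. Origin: centre of its underside
- screwdriver: Screwdriver lying on the bench; leave alone. Origin: on its underside
- reel: Grey solder reel, 64 mm diameter, 38 mm high; leave alone. Origin: centre of its underside
- mouse: Black computer mouse, 100 x 60 x 30 mm; leave alone. Origin: centre of its underside
Mind the look-alikes: they are no part of the job. What is shaped like the camera_stand but green or red is not meant.

How it is judged:
By the outcome, as a careful person would: the job done as asked, in the order asked, and still so for the second after the job is handed in, while the arm keeps its last pose, push and grip.
It also fails if it takes over 54 s, if anything falls off the work surface, if the arm or the gripper's body presses on something with over 40 N, if the wrist force passes 120 N, or if a joint passes its speed limit or range.

ROBOT

A 6-joint arm with a two-finger parallel gripper is mounted at the origin on the work surface. World frame = base frame: x ahead of the robot, y to its left, z up, the work surface at z = 0. Lengths are in m, angles in rad, forces in N, time in s.
With the tool pointing down it reaches from about 0.3 to 0.825 m from the base axis. Payload 5.4 kg.
Tool frame: the origin (TCP) lies at the very end of the fingers, on their centre line; the grasp point (between the pads) lies 19 mm behind it; z points along the fingers, y is the line along which they close (so a half turn about z gives the same grasp; the last joint's range is limited). The gripper opens to 92 mm and grips with 3 to 60 N. Pads are 20 mm wide; open, the fingers measure 128 mm over their backs; the gripper's body (75 mm by 189 mm) begins 69 mm behind the grasp point.
Start: joints at [1.043, 0.158, 1.597, -0, 1.386, -0.21], TCP at [0.18, 0.546, 0.215] pointing down, gripper open.
Joint ranges: [-2.91, 2.91], [-0.94, 2.29], [0.18, 2.7], [-1.29, 4.43], [0.17, 2.64], [-3, 3]. Speed limits (rad/s): [2.57, 2.57, 3.14, 3.14, 3.14, 3.14].

INTERFACE

Orientations are given as a rotation vector (axis times angle).
In Python, from workcell import bot gives the robot as it stands. Calls block until the motion is done:
- bot.goto(position, orientation): joint-space move of the TCP to a pose.
- bot.line_to(position, rot=None, max_speed=0.15): straight line of the TCP; rot=None keeps the orientation; max_speed is the mean speed in m/s.
- bot.set_joints(angles): joint-space move.
- bot.set_gripper(opening, newtons=None): opening from 0.0 (shut) to 1.0 (fully open); newtons is the grip in N (None keeps the last); returns when the fingers have stopped.
- bot.hold(seconds).
- bot.inverse_kinematics(position, orientation): joint angles nearest the present ones, or None.
- bot.read_camera(name): name is "side" or "top"; returns a dict with "pixels" (480x640x3 uint8, blue, green, red), "fx", "fy", "cx", "cy" (pixels), "k1" (the pictures are not rectified: a ray, as slopes to the right and down, at radius r is drawn at 1 + k1 r^2 times it, then the intrinsics apply), "R" (3x3) and "t" (3): a world point X has camera coordinates R X + t. Camera axes: x right, y down, z forward; pixel columns grow to the right and rows downward; lengths in m; the calibration is good to about 2 mm. A picture is of the moment at which its call begins. There is no depth.
A pose or a line that the arm cannot do raises bot.MotionError and nothing moves.
- bot.job_done(): hands the job in; it is judged then, once.
Readings, each from a call of its own:
- bot.current_clock(): time.
- bot.current_joints(): joint angles.
- bot.current_joint_vel(): joint speeds.
- bot.current_effort(): joint torques, N m.
- bot.current_ee_pos(): TCP position.
- bot.current_tool_rot(): TCP orientation.
- bot.current_contact_force(): force on the tool from outside, world axes, zero at the start.
- bot.current_ft_torque(): the same for the moment, N m.
- bot.current_opening(): opening from 0.0 (shut) to 1.0 (fully open).
- bot.current_grip_force(): force on a finger pad.
Only numpy, scipy, OpenCV 4.12 (cv2) and the standard library are available. Lean on these libraries where they do the work, as an engineer would, in place of code of your own. Each camera call takes 0.05 s, during which the arm holds its last target. There are 200 camera calls.

## Working session

There is one attempt and no reset: what is moved stays moved. The work goes in short steps, each a Python script; the robot and the scene stay as the last script left them, time stands still between calls to the robot, and variables do not carry over. Pictures are saved under pics/ and viewed, at most 10 in all, crops included, and the job is handed in when it is done.

```bash
mkdir -p pics; ls; python3 - <<'E'
from workcell import bot
import cv2
for n in("top","side"):
    c=bot.read_camera(n); cv2.imwrite(f"pics/{n}0.png",c["pixels"])
    print(n,c["fx"],c["cx"],c["cy"],c["k1"],(-c["R"].T@c["t"]).round(3),c["R"].round(3).tolist())
print(bot.current_clock(),bot.current_tool_rot())
E
```

```text
pics
top 550.5950470534723 315.41624584464824 245.21324905604766 -0.15658669313608534 [0.293 0.053 1.6  ] [[-0.009, -1.0, 0.003], [-0.986, 0.008, -0.168], [0.168, -0.005, -0.986]]
side 539.5346156212192 315.80642221615153 240.7192132432276 -0.07324246563103697 [-0.279 -0.759  1.29 ] [[0.686, -0.728, -0.021], [-0.532, -0.481, -0.697], [0.497, 0.489, -0.717]]
0.1 [-4.96984297e-01 -3.10144355e+00  2.44988500e-03]
```

View pics/top0.png

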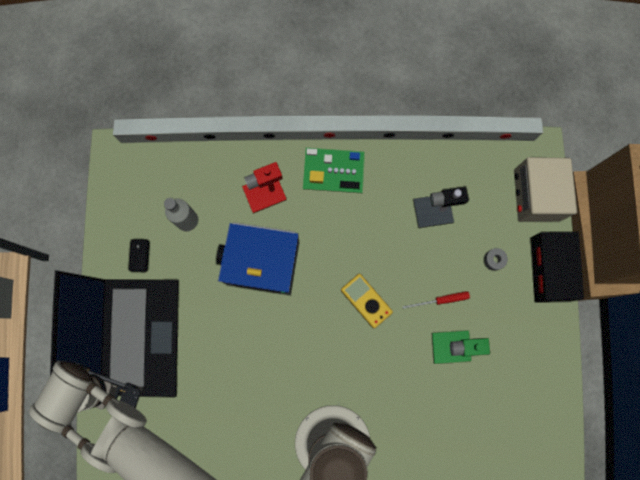

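View pics/side0.png

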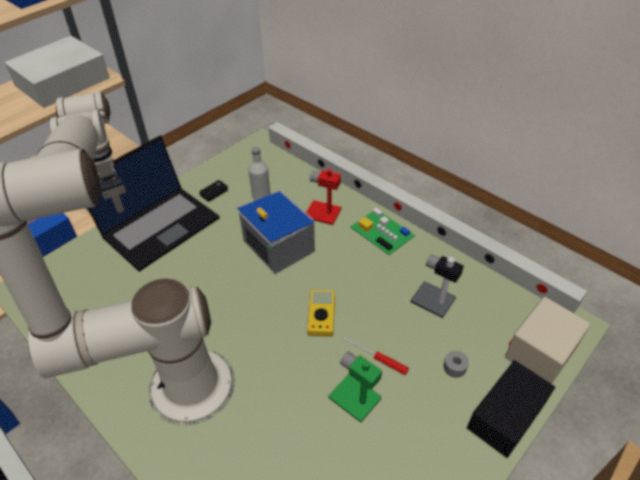

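Top view: the absorber is at (260,260) with its yellow grip at (254,272). There are three camera-like stands: red at (265,178), green at (470,348), and black body on a dark base at (450,198). Only the black one with the grey lens fits the description; I'll confirm it with an enlarged crop.

```bash
cat > h.py <<'E'
import numpy as np, cv2
from workcell import bot
def ray(c,u,v):
    K=np.array([[c["fx"],0,c["cx"]],[0,c["fy"],c["cy"]],[0,0,1]])
    # drawn = ideal*(1+k1 r^2)
    p=cv2.undistortPointsIter(np.array([[[u,v]]],float),K,np.array([c["k1"],0,0,0.]),None,None,(3,50,1e-10))[0,0]
    d=c["R"].T@np.array([p[0],p[1],1]); return -c["R"].T@c["t"],d
def onz(c,u,v,z):
    o,d=ray(c,u,v); return o+d*(z-o[2])/d[2]
def tri(a,b):  # two (cam,u,v)
    (o1,d1),(o2,d2)=ray(*a),ray(*b)
    s=np.linalg.lstsq(np.c_[d1,-d2],o2-o1,rcond=None)[0]
    p,q=o1+d1*s[0],o2+d2*s[1]; return (p+q)/2,np.linalg.norm(p-q)
def proj(c,X):
    x=c["R"]@np.asarray(X,float)+c["t"]; s=x[:2]/x[2]; s=s*(1+c["k1"]*(s@s))
    return s*[c["fx"],c["fy"]]+[c["cx"],c["cy"]]
E
python3 - <<'E'
import cv2,numpy as np
t=cv2.imread("pics/top0.png");s=cv2.imread("pics/side0.png")
f=lambda im,x,y:cv2.resize(im[y:y+75,x:x+100],(400,300),interpolation=cv2.INTER_CUBIC)
cv2.imwrite("pics/crop.png",np.vstack([np.hstack([f(t,210,220),f(t,400,165)]),np.hstack([f(s,228,192),f(s,395,245)])]))
E
```

```text
(no output)
```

View pics/crop.png

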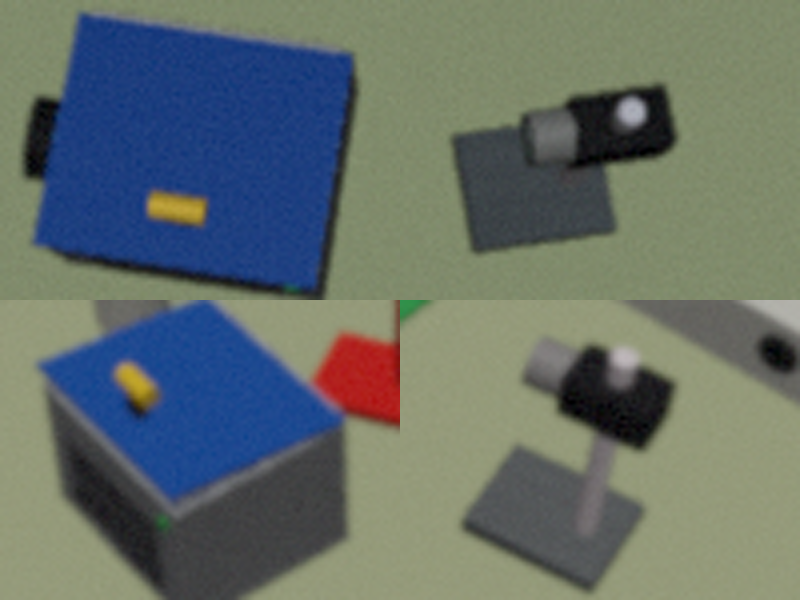

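The crop confirms it: the dark base with the black body and grey lens (top lens front at about (532,199), side at about (431,260)) is the one meant. Next I'll turn the pixels into positions.

```bash
cat > m.py <<'E'
from h import *
T=bot.read_camera("top");S=bot.read_camera("side")
t1=lambda x,y:(T,210+x/4,220+y/4); t2=lambda x,y:(T,400+(x-400)/4,165+y/4)
s1=lambda x,y:(S,228+x/4,192+(y-300)/4); s2=lambda x,y:(S,395+(x-400)/4,245+(y-300)/4)
P=print; np.set_printoptions(precision=4,suppress=True)
TL,TR,BR,BL=[onz(*t1(*p),.136) for p in((80,13),(355,52),(325,292),(35,243))]
P("flap",TL,TR,BR,BL,"len",[np.linalg.norm(a-b) for a,b in((TL,TR),(BL,BR),(TL,BL),(TR,BR))])
P("tri R-far/R-near/L-near",tri(t1(355,52),s1(343,422)),tri(t1(325,290),s1(175,502)),tri(t1(35,243),s1(38,365)),tri(t1(80,13),s1(207,300)))
g,e=tri(t1(177,208),s1(136,384));P("grip",g,e)
yw=lambda a,b:np.degrees(np.arctan2(*(a-b)[[1,0]]))
P("hinge yaw",yw(TL,TR)-90,"side",yw(TL,BL),yw(TR,BR))
b=[onz(*t2(*p),.012) for p in((453,135),(475,252),(615,232))]
P("base",b,np.linalg.norm(b[0]-b[1]),np.linalg.norm(b[1]-b[2]),"yaw of lens dir",yw(b[1],b[2]),yw(b[0],b[1])+90)
a=onz(*t2(528,138),.16);c=onz(*t2(575,134),.16);P("lens top",a,c,yw(a,c))
P("lens tri",tri(t2(528,138),s2(537,362)))
E
python3 m.py
```

```text
flap [0.6058 0.2781 0.136 ] [0.5771 0.0906 0.136 ] [0.4147 0.1112 0.136 ] [0.4486 0.3058 0.136 ] len [np.float64(0.1896006107615542), np.float64(0.1974907905098666), np.float64(0.1595763255604936), np.float64(0.1637001755200486)]
tri R-far/R-near/L-near (array([0.5784, 0.0909, 0.1288]), np.float64(0.00012751712630260513)) (array([0.4163, 0.1095, 0.1506]), np.float64(0.0037702213682759317)) (array([0.4492, 0.3027, 0.1468]), np.float64(0.004354495234540545)) (array([0.6098, 0.2786, 0.1249]), np.float64(0.004095783610187345))
grip [0.4686 0.2053 0.1734] 0.0036424027866253403
hinge yaw -8.69947849420501 side -10.003003245256897 -7.223271205642382
base [array([ 0.7028, -0.2484,  0.012 ]), array([ 0.6136, -0.2611,  0.012 ]), array([ 0.6282, -0.3675,  0.012 ])] 0.09019047656329102 0.10739940405887145 yaw of lens dir 97.81095413636051 98.11107796762062
lens top [ 0.6625 -0.2718  0.16  ] [ 0.6652 -0.3044  0.16  ] 94.82254359365366
lens tri (array([ 0.6659, -0.2748,  0.1521]), np.float64(0.0036143678246137326))
```

Checks: grip height 0.173 m means the flap is ajar by about 0.08 rad, which is within the stated limit. Flap edges come out near 190 x 164 mm and the camera base near 110 x 90 mm. Absorber yaw is about -8.7° and the lens looks along yaw of about 98°. Now I'll open the flap.

```bash
cat >> h.py <<'E'
from scipy.spatial.transform import Rotation as Ro
def down(psi):
    y=np.array([np.cos(psi),np.sin(psi),0]);z=np.array([0,0,-1.])
    return Ro.from_matrix(np.c_[np.cross(y,z),y,z]).as_rotvec()
Y=np.radians(-8.7); AX=np.array([np.cos(Y),np.sin(Y),0]); AY=np.array([-np.sin(Y),np.cos(Y),0])
H=np.array([.5925,.1854,.130]); RA=down(Y+np.pi/2)
def grip(th): return H+AX*(-.13*np.cos(th)+.032*np.sin(th))+[0,0,.13*np.sin(th)+.032*np.cos(th)]
E
python3 - <<'E'
from h import *
o=np.array([0,0,-.019]); th=.085
bot.set_gripper(.7,20)
bot.goto(grip(th)+[0,0,.08],RA); bot.line_to(grip(th)+o,RA,.12)
print(bot.current_clock(),bot.current_contact_force())
bot.set_gripper(0,20); print("open",bot.current_opening()*92,bot.current_grip_force())
for th in np.linspace(.085,1.66,13)[1:]:
    bot.line_to(grip(th)+o,RA,.08); print(round(th,2),bot.current_contact_force().round(1),round(bot.current_opening()*92,1))
print(bot.current_clock())
c=bot.read_camera("side");t=bot.read_camera("top")
cv2.imwrite("pics/a.png",np.hstack([c["pixels"][100:400,150:550],t["pixels"][100:400,130:530]]))
E
```

```text
3.3917 [0.36613019 1.34930086 0.13396497]
open 35.8410059262564 20.001168251037598
0.22 [1.1 5.1 0.4] 35.9
0.35 [ 1.2  5.  -0.1] 35.9
0.48 [ 0.8  5.4 -0.2] 35.9
0.61 [ 1.6  4.  -2.3] 35.9
0.74 [ 2.8  4.9 -2.5] 35.7
0.87 [ 2.7  4.5 -3.6] 35.7
1.0 [ 2.   3.8 -4.8] 35.6
1.14 [ 2.4  2.5 -4.8] 35.3
1.27 [ 1.2  0.5 -4.2] 36.0
1.4 [-0.1 -1.9 -1.9] 35.8
1.53 [-0.3 -4.4  1.3] 36.1
1.66 [ 0.  -5.9  1.9] 35.9
8.325
```

View pics/a.png

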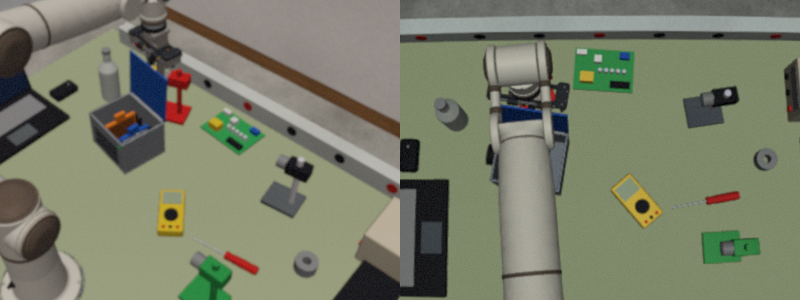

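Side half: the flap is standing up, with the orange tab in the +y bay (about (120,120) in the crop) and the blue one in the -y bay. Next: release, back off over the flap, and look closely.

```bash
python3 - <<'E'
from h import *
bot.set_gripper(.6); p=bot.current_ee_pos()
bot.line_to([p[0],p[1],.345],None,.15); 
bot.line_to([.42,0,.36],RA,.25)
print(bot.current_clock())
c=bot.read_camera("side");t=bot.read_camera("top")
np.save("t1.npy",t["pixels"]);np.save("s1.npy",c["pixels"])
f=lambda im,x,y:cv2.resize(im[y:y+120,x:x+80],(400,600),interpolation=cv2.INTER_CUBIC)
cv2.imwrite("pics/b.png",np.hstack([f(t["pixels"],220,190),f(c["pixels"],238,160)]))
E
```

```text
11.0417
```

View pics/b.png

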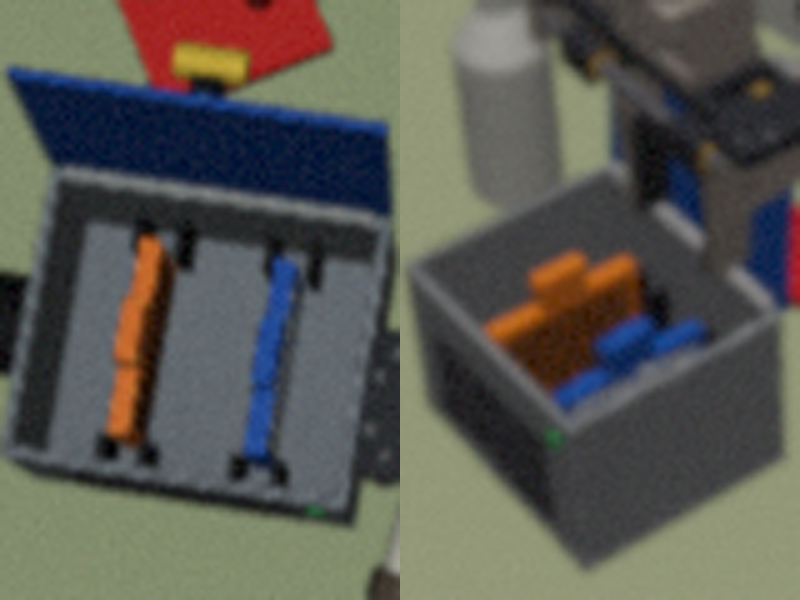

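Flap stands open. In the top half, the orange filter's tab top is at about (134,327), with plate ends at (152,237) and (124,440). In the side half, the tab top is at about (558,272).

```bash
python3 - <<'E'
from h import *
T=bot.read_camera("top");S=bot.read_camera("side")
t=lambda x,y:(T,220+x/5,190+y/5); s=lambda x,y:(S,238+(x-400)/5,160+y/5)
print("tab",onz(*t(134,327),.12),tri(t(134,327),s(558,268)))
a,b=onz(*t(152,237),.096),onz(*t(124,440),.096);print(a,b,np.linalg.norm(a-b),np.degrees(np.arctan2(*(a-b)[[1,0]])))
print("model",H-AX*.08+AY*.038)
r=[onz(*t(*p),.13) for p in((58,170),(390,210),(352,518),(10,455))];print(*r,"c",np.mean(r,0))
E
```

```text
tab [0.51925133 0.23284772 0.12      ] (array([0.52052151, 0.23236255, 0.11815358]), np.float64(0.0024305207924618247))
[0.57349707 0.22632952 0.096     ] [0.46007322 0.24060824 0.096     ] 0.11431907141460135 -7.175112929620483
model [0.5191684  0.23506363 0.13      ]
[0.60489437 0.27453024 0.13      ] [0.58102645 0.09282234 0.13      ] [0.41358296 0.11373468 0.13      ] [0.44852288 0.29797451 0.13      ] c [0.51200666 0.19476544 0.13      ]
```

```bash
python3 - <<'E'
from h import *
R=down(np.radians(90-8.2)); P=np.array([.519,.233,0])
bot.set_gripper(.4); bot.line_to(P+[0,0,.33],R,.25); bot.line_to(P+[0,0,.15],R,.2); bot.line_to(P+[0,0,.097],R,.08)
print(bot.current_clock(),bot.current_contact_force())
bot.set_gripper(0,35); print(bot.current_opening()*92,bot.current_grip_force(),bot.current_contact_force())
bot.line_to(P+[0,0,.16],R,.06); print(bot.current_contact_force(),bot.current_opening()*92)
bot.line_to(P+[0,0,.285],R,.1); print(bot.current_contact_force(),bot.current_opening()*92,bot.current_clock())
c=bot.read_camera("side");cv2.imwrite("pics/c.png",cv2.resize(c["pixels"][100:310,200:420],None,fx=2.5,fy=2.5))
E
```

```text
14.725 [-0.4288498   0.21129796  0.20510969]
11.163008853440493 34.95328903198242 [ 0.41267086 -0.88990151  2.37822118]
[-0.79223477 -0.85932248 -0.57670083] 11.752020262780698
[ 0.11125969 -0.00638215 -1.03108153] 12.097782951877708 17.8167
```

View pics/c.png

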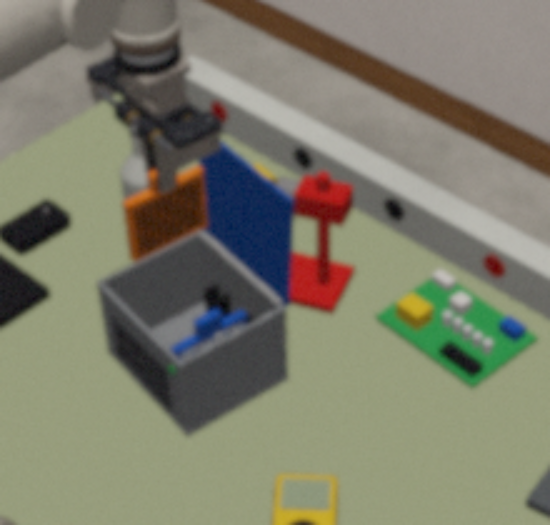

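The orange filter hangs clear of the box, the flap is up and the clean filter is still in place. Now to the camera.

```bash
python3 - <<'E'
from h import *
psi=np.radians(97.9); d=np.array([np.cos(psi),np.sin(psi),0]); L=np.array([.662,-.273,.16])
R=down(np.radians(81.8)); F=down(psi)
bot.line_to([.48,.02,.285],R,.15)
bot.line_to(L+d*.2+[0,0,.125],F,.12)
bot.line_to(L+d*.12+[0,0,.046],F,.08); bot.hold(.5)
print(bot.current_clock(),bot.current_ee_pos(),bot.current_contact_force(),bot.current_opening()*92)
c=bot.read_camera("side");t=bot.read_camera("top")
np.save("s2.npy",c["pixels"])
f=lambda im,x,y:cv2.resize(im[y:y+120,x:x+80],(400,600),interpolation=cv2.INTER_CUBIC)
cv2.imwrite("pics/d.png",np.hstack([f(t["pixels"],390,140),f(c["pixels"],380,200)]))
def P(u,v,w): # in lens frame: out, left, up
    l=np.cross([0,0,1],d); return L+d*u+l*v+[0,0,w]
for n,q in dict(c=P(.12,0,0),TL=P(.12,-.055,.045),TR=P(.12,.055,.045),BL=P(.12,-.055,-.045),BR=P(.12,.055,-.045),lens=L).items():
    a=proj(c,q);b=proj(t,q);print(n,((a-[380,200])*5+[400,0]).round(),((b-[390,140])*5).round())
E
```

```text
23.175 [ 0.645476   -0.15413173  0.20597295] [ 0.25555471 -0.10193396 -0.98316169] 11.847267811719917
c [453. 210.] [ -4. 329.]
TL [506. 100.] [-10. 208.]
TR [410. 213.] [ 26. 410.]
BL [493. 208.] [-31. 253.]
BR [400. 320.] [  2. 444.]
lens [638. 296.] [212. 298.]
```

View pics/d.png

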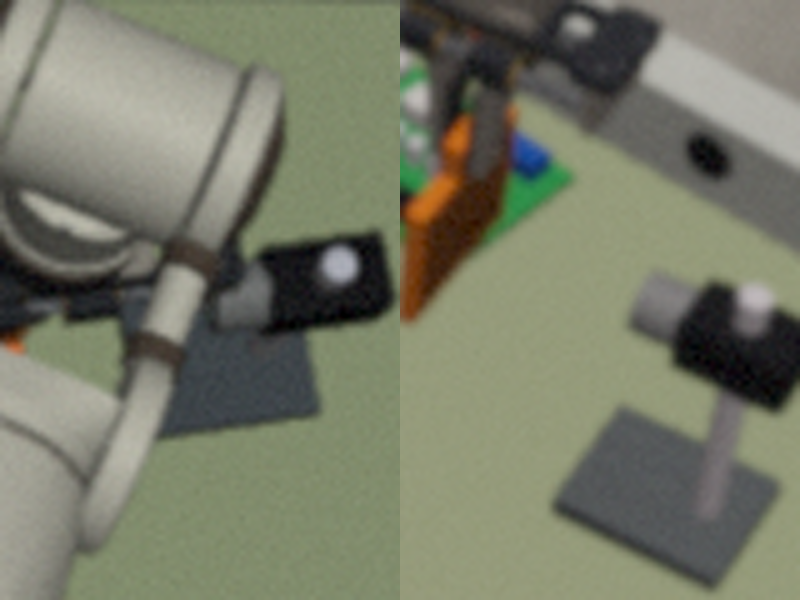

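The side half shows the filter upright. Its corners at about (510,110), (410,210) and (402,320) match the projected target to within a pixel or two of the original image. The lens, at about (640,300), also agrees with its predicted position (638,296). Handing in.

```bash
python3 -c "
from workcell import bot
print(abs(bot.current_joint_vel()).max(),bot.current_grip_force(),bot.current_clock());print(bot.job_done())"
```

```text
0.0007685705940625761 34.94635820388794 23.275
the job is handed in; nothing more can be done
None
```

I handed the job in at 23.3 s: the flap is standing open, and the used filter is held still and upright about 12 cm in front of the lens, with the clean filter still in its bay when last seen; the judge's verdict wasn't shown.

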